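Slide the vial tray under the needle head

TASK

Bring the vial tray under the needle head of the blow-down evaporator: with a fingertip press the round spring-loaded lock button all the way down and, while it is held down, push the carriage along its rails over the button to the end stop under the head, so that the button springs up behind the carriage and locks it; then take the hand away. Only press and push: nothing is to be picked up, the tray stays seated on its carriage, and the things standing around are left alone.

Things in the scene. Friction and masses are not known exactly. Their poses are not given: they have to be found in the camera images.
- station: The evaporator, fixed on the bench: white base box 210 x 260 mm (x -90..120, y -130..130 of this frame), grey deck 30 mm above the bench, two steel rails, a needle head over its left half. Origin on the bench. +y is the slide direction, towards the head; the -x side is the front, with the lock button. Under the finger's path there is only the deck.
- head (a point): Centre of the aluminium needle head's underside, 136 mm above the bench, at x 45, y 53 mm of the station (keep clear). The head is fixed to two columns behind it and spans x -35..+75, y -48..+48 mm about this point in the station's axes; needle tips 98 mm, gauge top 180 mm, columns 201 mm above the bench. The line of the button and notch passes 78 mm in front of its front face.
- lock_top (a point): Centre of the top face of the lock button: a round black upright spring plunger 36 mm in diameter, at x -68, y -30 mm of the station. Moves with it. When up, its top is 54 mm above the bench, 6 mm higher than the carriage plate around it. It goes straight down 18 mm to its bottom; the spring pushes back with 3 N at first, 9 N at the bottom.
- lock (a joint): How far the button is pressed, in m: 0 = up (locking), 0.018 = at the bottom. From 0.014 on its top is below the underside of the carriage plate, which can then pass over it; pressed less, it still blocks. While the plate lies over it, the plate keeps it down at about 0.014.
- carriage (a joint): Position of the carriage along station +y, in m: 0 = loading place, where the button stands in the plate's notch (2 mm play), 0.1065 = against the end stop under the head. From 0.103 on the plate's rear edge is past the button, which springs up behind it. It stays where it is left; sliding takes 2 to 4 N.
- push_face (a point): On the carriage, moves with it: middle of the notch side towards +y, 50 mm above the bench, the face to push. It has a small upturned tab, reaches from 40 to 60 mm above the bench and is 34 mm wide along station x. At the start it lies 20 mm beyond the button's axis towards +y, so a finger standing on the pressed button and moving towards +y meets it.
- seat (a point): On the carriage, moves with it, station axes: centre of the tray's recess (rim 4 mm high) on the plate's top; the push face lies 108 mm from here towards -x and 43 mm towards +y. The carriage is a level aluminium plate 168 x 121.5 x 8 mm (top 48, underside 40 mm above the bench); its front (-x) edge has a notch 40 mm long in y and 34 mm deep, open to the front, where the button starts.
- vial_tray: Loose white tray 76 x 95 mm with 20 open glass vials, 36 mm high with the vials; origin at the centre of its underside, resting in the recess of the carriage (48 mm above the bench). It is not to be lifted off.
- tube_rack: Bystander: loose white rack 150 x 56 mm with green-capped tubes, 102 mm high; origin at the centre of its underside.
- reagent_bottle: Bystander: amber bottle, 72 mm in diameter and 170 mm high; origin at the centre of its underside.
- cap_jar: Bystander: clear jar of green caps with a white lid, 84 mm in diameter and 110 mm high; origin at the centre of its underside.
- capped_vial: Bystander: glass vial with a white cap, 28 mm in diameter and 61 mm high; origin at the centre of its underside.

How it is judged:
On the way, in this order (a step that is already met when the one before it is completed fails the run):
1. the lock button is held down, clear of the plate, with the carriage still at its loading place (value of joint lock above 0.0135 m and value of joint carriage below 0.004 m), for 0.1 s.
2. the carriage is pushed half way over the held-down button (value of joint carriage above 0.04 m and value of joint lock above 0.012 m), for 0.05 s.
At the end, for the whole second after the job is handed in: The carriage is under the needle head (joint above 0.1015 m), the lock button has sprung up behind it (pressed less than 3 mm), and the vial tray rests level in its recess on the carriage (within 6 mm of its centre) (value of joint carriage above 0.1015 m and value of joint lock below 0.003 m and horizontal distance between vial_tray and seat below 0.006 m and height (world z) of vial_tray below 0.052 m and angle between vial_tray's own z axis and vertical below 0.06 rad and linear speed of vial_tray below 0.02 m/s); the robot touches nothing.
It fails at once if the vial tray is lifted or tipped off the carriage (height (world z) of vial_tray above 0.06 m or angle between vial_tray's own z axis and vertical above 0.15 rad or horizontal distance between vial_tray and seat above 0.015 m).
It fails at once if a bystander is picked up, pushed away or knocked over (distance of any of tube_rack, reagent_bottle, cap_jar, capped_vial from where it was at the start of the episode above 0.02 m or angle between any of tube_rack, reagent_bottle, cap_jar, capped_vial's own z axis and vertical above 0.3 rad).
It also fails if it takes over 40 s, if anything falls off the work surface, if the arm or the gripper's body presses on something with over 40 N, if the wrist force passes 120 N, or if a joint passes its speed limit or range.

ROBOT

A 6-joint arm with a two-finger parallel gripper is mounted at the origin on the work surface. World frame = base frame: x ahead of the robot, y to its left, z up, the work surface at z = 0. Lengths are in m, angles in rad, forces in N, time in s.
With the tool pointing down it reaches from about 0.35 to 0.975 m from the base axis. Payload 4.9 kg.
Tool frame: the origin (TCP) lies midway between the tips of the shut fingers; the grasp point (between the pads) lies ctrl.grip_depth behind it (ctrl.grip_depth is the distance from the TCP to the grasp point, in m); z points along the fingers, y is the line along which they close (so a half turn about z gives the same grasp; the last joint's range is limited). The gripper opens to 85 mm and grips with 20 to 120 N. Pads are 22 mm wide; open, the fingers measure 114 mm over their backs; the gripper's body (76 mm by 85 mm) begins 54 mm behind the grasp point. The pads swing forward as they close: fully open they stand 13 mm farther back than shut.
Start: joints at [-1.253, 0.053, 1.613, -0, 1.476, -0.119], TCP at [0.264, -0.566, 0.231] pointing down, gripper open.
Joint ranges: [-3.01, 3.01], [-1.01, 2.22], [0.06, 2.58], [-1.02, 4.17], [0.09, 2.62], [-3.14, 3.14]. Speed limits (rad/s): [2.57, 2.57, 3.14, 3.14, 3.14, 3.14].

INTERFACE

Orientations are given as a rotation vector (axis times angle).
In Python, from station import ctrl, get_image, camera_model gives the robot as it stands. The module is installed in compiled form; this text tells all that it offers.
- The arm moves only by the shell command python3 -m crank 'ROWS' [FORCE]. ROWS is JSON, a list of rows, each a list of 7 numbers: the shift along the tool's x, y, z in mm, then the turn, a rotation vector about the tool's x, y, z in rad, then the opening, from -1 (shut) to 1 (fully open). A call has exactly 10 rows; each row shifts and turns the commanded pose from where the row before left it, along the tool's axes as they then stand; what a row does not reach is not made up. A row lasts 1/12 s, in which the tool goes at most 41.7 mm and 7.16 degrees, less where a joint would pass 70% of its speed; a pose out of reach is approached as far as the arm can. A call with a gripper value outside its range is refused whole. The fingers move at their own pace and stop on an object; FORCE is the grip in N (left out, the last holds). Time passes only in rows, so rows that do not move let the fingers close, or fill a call up. It gives the time, the measured TCP pose, the force, the opening and the grip force at its end, in the units of the state.
- ctrl.get_obs(): the state, without advancing time (a new reading comes with each control period).
- get_image(name): name is "side" or "top" or "wrist"; returns the picture (400x640x3 uint8, red, green, blue); there is no depth.
- camera_model(name): a dict with "vertical_fov" (degrees; the focal length in pixels is half the picture's height over the tangent of half this angle, whatever the lens; pixels are square), "cx", "cy" (the principal point, pixels), "R" (3x3) and "t" (3): a world point X has camera coordinates R X + t; the wrist camera has in their place "hand_eye" (4x4, takes a point from camera to tool coordinates, whose origin is the TCP and whose axes are the flange's). Camera axes: x right, y down, z forward; pixel columns grow to the right and rows downward; lengths in m; the calibration is good to about 2 mm. The wrist camera is an equidistant fisheye: a pixel r from the principal point sees the ray r / f radians off the axis. A picture is of the moment at which its call begins: read the wrist's pose just before it. camera_model takes no time and is no camera call.
- ctrl.finish_job(): hands the job in; it is judged then, once.
The state is a dict: "t": time; "q": joint angles; "dq": joint speeds; "effort": joint torques, N m; "tool_pos": TCP position; "tool_rot": TCP orientation; "contact_force": force on the tool from outside, world axes, zero at the start; "wrist_torque": the same for the moment, N m; "opening": finger opening in m; "grip_force": force on a finger pad.
Only numpy, scipy, OpenCV 4.12 (cv2) and the standard library are available. Lean on these libraries where they do the work, as an engineer would, in place of code of your own. Each camera call takes 0.05 s, during which the arm holds its last target. There are 200 camera calls.

## Working session

There is one attempt and no reset: what is moved stays moved. The work goes in short steps, Python scripts to look and compute and a shell command to move; the robot and the scene stay as the last step left them, time stands still between calls to the robot, and variables do not carry over. Pictures are saved under pics/ and viewed, at most 10 in all, crops included, and the job is handed in when it is done.

```bash
mkdir -p pics
python3 - <<'E'
from station import ctrl,get_image,camera_model
import cv2
o=ctrl.get_obs();print(o['t'],o['tool_pos'],o['tool_rot'],o['opening'],ctrl.grip_depth)
for n in('top','side'):
    cv2.imwrite(f'pics/{n}0.png',get_image(n)[:,:,::-1]);print(n,camera_model(n))
E
```

```text
0.0 [ 0.26421585 -0.56572542  0.23007284] [-3.06497810e+00 -6.80317435e-01  3.77023539e-04] 0.08524984731048002 0.0187
top {'vertical_fov': 54.525049132262346, 'cx': 316.74311229518156, 'cy': 194.09542957824783, 'R': array([[ 0.02800134, -0.99958023,  0.0074357 ],
       [-0.99804148, -0.02837296, -0.05575097],
       [ 0.05593854, -0.00586003, -0.99841702]]), 't': array([-0.05620028,  0.54210257,  1.07754646])}
side {'vertical_fov': 44.225247213324025, 'cx': 321.29856751287775, 'cy': 197.165854419563, 'R': array([[ 0.99910009, -0.04173588,  0.00755842],
       [-0.0164402 , -0.54532969, -0.83806041],
       [ 0.03909902,  0.83718196, -0.54552509]]), 't': array([-0.528633  ,  0.07930458,  1.55835291])}
```

View pics/top0.png

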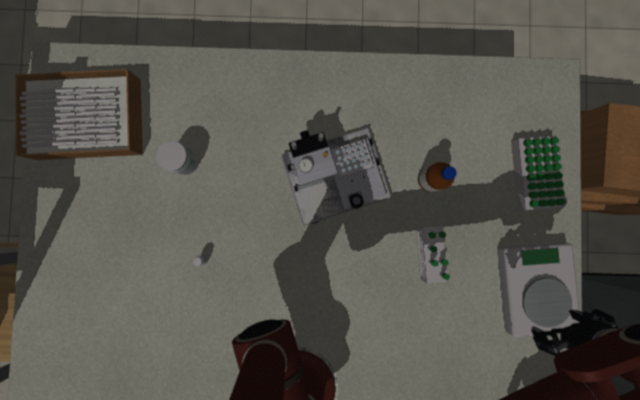

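View pics/side0.png

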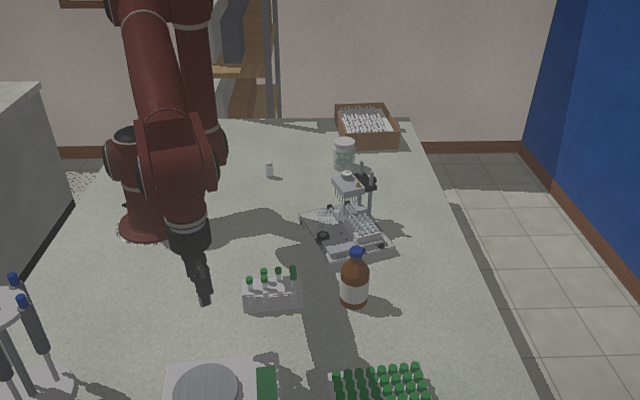

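The station is at about (338,172) in the top view, with the button at about (356,200). In the side view the button is at about (323,236). The bottle and tube rack stand on the robot's side of the path. I'll enlarge both views.

Run:
```python
import cv2,numpy as np
a=cv2.imread('pics/top0.png')[115:235,270:400];b=cv2.imread('pics/side0.png')[155:275,280:410]
f=lambda i:cv2.resize(i,None,fx=6,fy=4.9 if 0 else 6,interpolation=cv2.INTER_CUBIC)
a=f(a)[:, :780];b=f(b)
a=cv2.convertScaleAbs(a,alpha=1.5)
cv2.imwrite('pics/a.png',a[:600]);cv2.imwrite('pics/b.png',b[:600])
```

```text
(no output)
```

View pics/a.png

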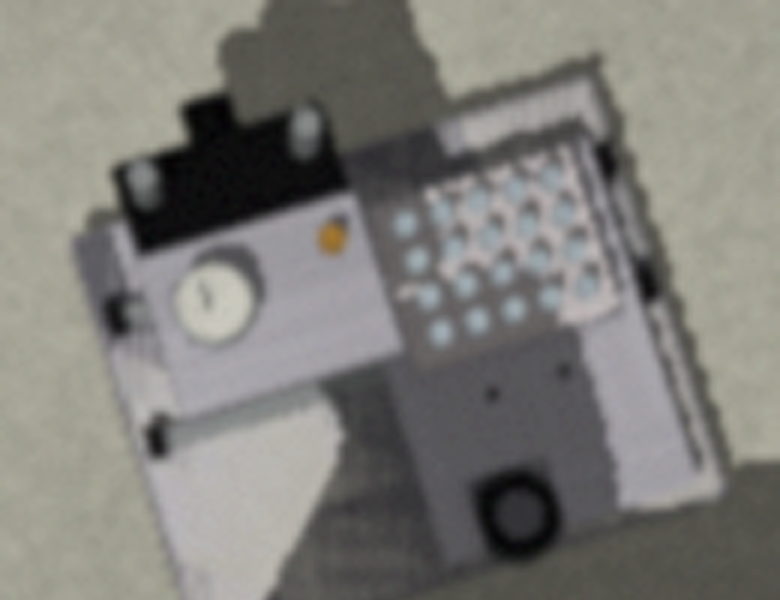

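View pics/b.png

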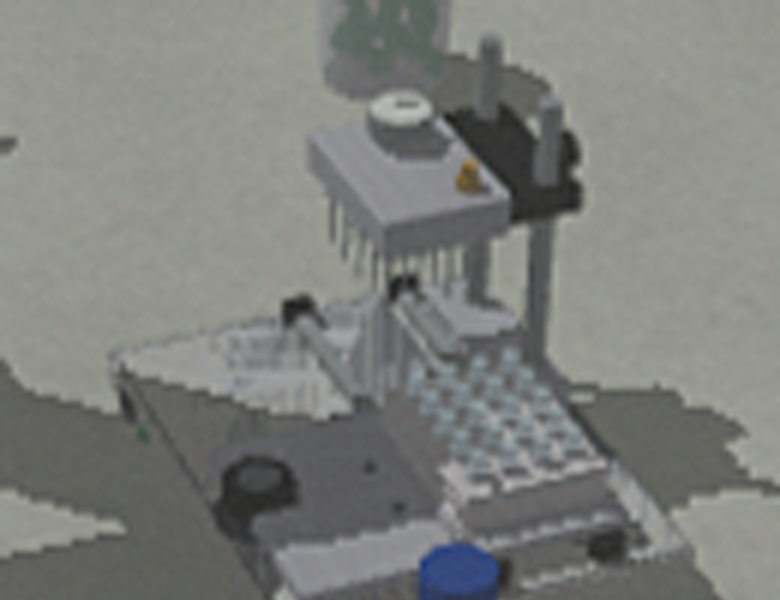

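Button top: about (356.3,200.5) in the top view and (323.3,235) in the side view. Base corners at z = 30 mm: top view back-right (369.5,125.5), front-right (390,197) and back-left (283,154); side view front-left (298.7,214.7) and back-right (395,246). I'll fit the station pose to these.

```bash
cat > h.py <<'E'
from station import ctrl,get_image,camera_model
import numpy as np
from scipy.optimize import least_squares
from scipy.spatial.transform import Rotation as Ro
def proj(n,X):
    m=camera_model(n);c=m['R']@X+m['t'];f=200/np.tan(np.radians(m['vertical_fov']/2))
    return np.array([m['cx'],m['cy']])+f*c[:2]/c[2]
def st(p,X):
    c,s=np.cos(p[2]),np.sin(p[2]);return np.array([p[0]+c*X[0]-s*X[1],p[1]+s*X[0]+c*X[1],X[2]])
E
python3 - <<'E'
from h import *
B=(-.068,-.03,.054)
obs=[('top',B,(356.2,200.4),3),('side',B,(323.2,235),3),('top',(.12,-.13,.03),(369.5,125.5),1),('top',(-.09,-.13,.03),(390,197),1),('top',(.12,.13,.03),(283,154),1),('side',(-.09,.13,.03),(298.7,214.7),1),('side',(.12,-.13,.03),(395,246),1)]
g=lambda p:np.concatenate([w*(proj(n,st(p,np.array(X)))-u) for n,X,u,w in obs])
r=least_squares(g,[.5,0,.3],loss='soft_l1');print(r.x,r.fun.reshape(-1,2).round(1))
o=ctrl.get_obs();b=st(r.x,np.array(B));print('button',b)
R=Ro.from_rotvec(o['tool_rot']).as_matrix();print(R.round(3));print('tool-frame delta to button mm',R.T@(b-o['tool_pos'])*1000)
print('yaw of tool y',np.degrees(np.arctan2(R[1,1],R[0,1])),'station y dir',np.degrees(r.x[2])+90)
# bystander checks
def unproj(n,u,z):
    return least_squares(lambda q:proj(n,np.array([q[0],q[1],z]))-u,[.5,0]).x
print('bottle top',unproj('side',(356,250),.17),unproj('top',(447,173),.17),'rack',unproj('top',(436,255),.1),'jar',unproj('top',(171,156),.11))
E
```

```text
[ 0.58218959 -0.09867536  0.33041119] [[ 1.  -0.4]
 [-0.4 -2.9]
 [-0.3  0.6]
 [ 2.2  0.5]
 [-2.4 -0.6]
 [-0.7 -1.9]
 [ 1.4  0.3]]
button [ 0.52760073 -0.14911401  0.054     ]
[[ 0.906  0.423 -0.001]
 [ 0.423 -0.906  0.002]
 [ 0.    -0.002 -1.   ]]
tool-frame delta to button mm [ 414.90085676 -265.81488356  176.77041685]
yaw of tool y -64.97292262668043 station y dir 108.93116682636303
bottle top [ 0.59592657 -0.36646921] [ 0.59512739 -0.35496706] rack [ 0.3901176  -0.35244183] jar [0.6258316  0.33807915]
```

Fitted station pose: (0.582, -0.099), yaw 18.9°. The way in is clear at this height, so I'll move towards the button and shut the fingers on the way.

```bash
python3 -m crank '[[33,-21,0,0,0,0,-1],[33,-21,0,0,0,0,-1],[33,-21,0,0,0,0,-1],[33,-21,0,0,0,0,-1],[33,-21,0,0,0,0,-1],[33,-21,0,0,0,0,-1],[33,-21,0,0,0,0,-1],[33,-21,0,0,0,0,-1],[33,-21,0,0,0,0,-1],[33,-21,0,0,0,0,-1]]' 30
python3 -m crank '[[20,-14,10,0,0,0,-1],[20,-14,10,0,0,0,-1],[20,-14,10,0,0,0,-1],[20,-14,10,0,0,0,-1],[0,0,10,0,0,0.053,-1],[0,0,10,0,0,0.053,-1],[0,0,10,0,0,0,-1],[0,0,0,0,0,0,-1],[0,0,0,0,0,0,-1],[0,0,0,0,0,0,-1]]'
python3 - <<'E'
from h import *
import cv2
o=ctrl.get_obs();b=np.array([.5276,-.1491,.054])
cv2.imwrite('pics/w1.png',get_image('wrist')[:,:,::-1])
R=Ro.from_rotvec(o['tool_rot']).as_matrix()
print(o['t'],o['tool_pos'],R.round(3),R.T@(b-o['tool_pos'])*1000,np.degrees(np.arctan2(R[1,1],R[0,1])),camera_model('wrist'))
E
```

```text
t: 0.93
tool_pos: [0.475, -0.2345, 0.2309]
tool_rot: [-3.067, -0.68, 0.0]
contact_force: [0.4, 0.2, -0.4]
opening: 0.0004
grip_force: 0.0
t: 1.77
tool_pos: [0.5234, -0.1522, 0.1617]
tool_rot: [3.098, 0.518, 0.0]
contact_force: [-0.7, -0.9, 0.5]
opening: -0.0001
grip_force: 0.0
1.7667 [ 0.52343586 -0.15220077  0.1616739 ] [[ 0.946  0.325  0.   ]
 [ 0.325 -0.946 -0.   ]
 [ 0.     0.    -1.   ]] [  4.91742192  -1.61252254 107.67470178] -71.03310711063543 {'vertical_fov': 65.70646984690485, 'cx': 320.0512233391023, 'cy': 198.6084364615921, 'hand_eye': array([[-9.29331714e-04, -9.63435957e-01, -2.67937108e-01,
         6.79519604e-02],
       [ 9.99999546e-01, -8.38858527e-04, -4.52139032e-04,
         1.90595612e-04],
       [ 2.10845673e-04, -2.67937407e-01,  9.63436299e-01,
        -1.43212015e-01],
       [ 0.00000000e+00,  0.00000000e+00,  0.00000000e+00,
         1.00000000e+00]])}
```

View pics/w1.png

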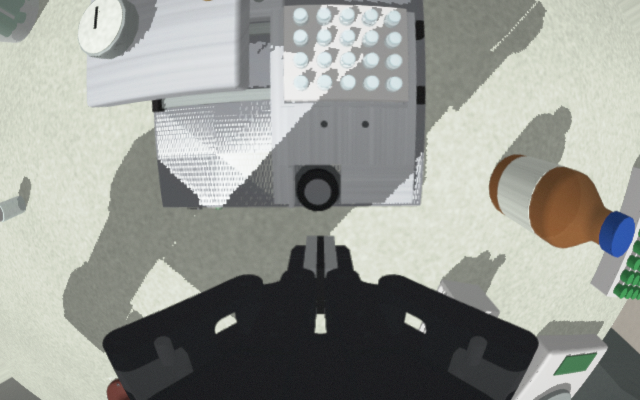

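The wrist view shows the button top at about (318,189). The deck's front edge runs from (163,208) to (419,206), almost level, so the yaw is nearly right. Vial rows at (301,16), (301,83) and (394,84).

Run:
```python
from h import *
o=ctrl.get_obs();m=camera_model('wrist');H=m['hand_eye'];f=200/np.tan(np.radians(m['vertical_fov']/2))
R=Ro.from_rotvec(o['tool_rot']).as_matrix()
def hit(u,z):
    d=np.array(u,float)-[m['cx'],m['cy']];r=np.hypot(*d);a=r/f
    c=np.append(np.sin(a)*d/r,np.cos(a));v=R@H[:3,:3]@c;p=o['tool_pos']+R@H[:3,3]
    return p+v*(z-p[2])/v[2]
b=hit((318,189),.054);print('b',b,'tool delta',R.T@(b-o['tool_pos'])*1000)
for A,B,z in(((163,208),(420,206),.03),((301,83),(394,84),.084),((301,16),(394,16),.084)):
    e=hit(A,z)-hit(B,z);print(np.degrees(np.arctan2(e[1],e[0]))-90,np.linalg.norm(e))
```

```text
b [ 0.52931827 -0.14871798  0.054     ] tool delta [  6.39430158  -1.63298993 108.09419921]
19.46361442643513 0.25648667532495356
19.545272700516776 0.06628894473222592
21.011179972947545 0.06711873490800971
```

```bash
python3 -m crank '[[6,-1.5,20,0,0,-0.007,-1],[0,0,25,0,0,0,-1],[0,0,25,0,0,0,-1],[0,0,20,0,0,0,-1],[0,0,10,0,0,0,-1],[0,0,6,0,0,0,-1],[0,0,6,0,0,0,-1],[0,0,6,0,0,0,-1],[0,0,6,0,0,0,-1],[0,0,0,0,0,0,-1]]'
python3 -m crank '[[0,0,1,0,0,0,-1],[0,0,0,0,0,0,-1],[0,0,0,0,0,0,-1],[0,0,0,0,0,0,-1],[0,0,0,0,0,0,-1],[0,0,0,0,0,0,-1],[0,0,0,0,0,0,-1],[0,0,0,0,0,0,-1],[0,0,0,0,0,0,-1],[0,0,0,0,0,0,-1]]'
python3 - <<'E'
from h import *
import cv2
o=ctrl.get_obs();print(o['tool_pos'],o['contact_force'])
a=get_image('wrist')[:,:,::-1][100:300,200:440]
cv2.imwrite('pics/w2.png',cv2.resize(a,None,fx=3,fy=3,interpolation=cv2.INTER_CUBIC))
E
```

```text
t: 2.65
tool_pos: [0.5293, -0.1489, 0.0385]
tool_rot: [3.096, 0.528, 0.002]
contact_force: [-4.7, 0.5, 7.7]
opening: -0.0001
grip_force: 3.8
t: 3.48
tool_pos: [0.5294, -0.1489, 0.0386]
tool_rot: [3.096, 0.528, 0.001]
contact_force: [-4.5, 2.1, 7.5]
opening: -0.0003
grip_force: 3.8
[ 0.5293651  -0.14894315  0.03861543] [-4.48298761  2.05935763  7.47962008]
```

View pics/w2.png

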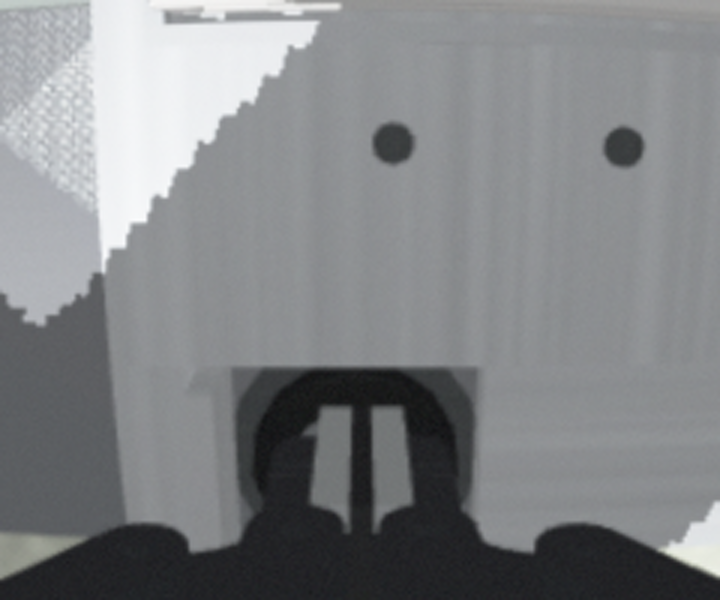

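The fingertip is centred on the button inside the notch, with about 6 mm to the notch's back edge. The button is pressed about 15.4 mm and 7.5 N agrees with that. I'll go slightly deeper, then hold.

```bash
python3 -m crank '[[0,0,1,0,0,0,-1],[0,0,1,0,0,0,-1],[0,0,1,0,0,0,-1],[0,0,0,0,0,0,-1],[0,0,0,0,0,0,-1],[0,0,0,0,0,0,-1],[0,0,0,0,0,0,-1],[0,0,0,0,0,0,-1],[0,0,0,0,0,0,-1],[0,0,0,0,0,0,-1]]'
```

```text
t: 4.37
tool_pos: [0.5294, -0.149, 0.036]
tool_rot: [3.096, 0.528, 0.001]
contact_force: [-6.4, 2.9, 11.0]
opening: 0.0001
grip_force: 5.1
```

```bash
python3 -m crank '[[0,-2,1,0,0,0,-1],[0,-4,0,0,0,0,-1],[0,-5,0,0,0,0,-1],[0,-6,0,0,0,0,-1],[0,-6,0,0,0,0,-1],[0,-6,0,0,0,0,-1],[0,-6,0,0,0,0,-1],[0,-6,0,0,0,0,-1],[0,-5,0,0,0,0,-1],[0,-4,0,0,0,0,-1]]'
python3 - <<'E'
from h import *
o=ctrl.get_obs();R=Ro.from_rotvec(o['tool_rot']).as_matrix()
print(R.T@(o['tool_pos']-[.5294,-.149,.036])*1000,o['contact_force'])
E
```

```text
t: 5.2
tool_pos: [0.5163, -0.104, 0.0365]
tool_rot: [3.089, 0.527, 0.014]
contact_force: [2.3, -6.1, 6.0]
opening: -0.0003
grip_force: 3.3
[  2.5442675  -46.79568532  -0.93370487] [ 2.33051857 -6.10972489  5.96019825]
```

The carriage is at about 41 mm and the forces are low. I'll continue, correcting a small sideways drift.

```bash
python3 -m crank '[[0,-4,0,0,0,0,-1],[-0.5,-5,0,0,0,0,-1],[-0.5,-6,0,0,0,0,-1],[-0.5,-6,0,0,0,0,-1],[-0.5,-6,0,0,0,0,-1],[0,-6,0,0,0,0,-1],[0,-6,0,0,0,0,-1],[0,-5,0,0,0,0,-1],[0,-5,0,0,0,0,-1],[0,-3,0,0,0,0,-1]]'
python3 - <<'E'
from h import *
import cv2
o=ctrl.get_obs();R=Ro.from_rotvec(o['tool_rot']).as_matrix()
print(R.T@(o['tool_pos']-[.5294,-.149,.036])*1000,o['contact_force'])
a=get_image('wrist')[:,:,::-1]
cv2.imwrite('pics/w3.png',a)
E
```

```text
t: 6.03
tool_pos: [0.4981, -0.0548, 0.0364]
tool_rot: [3.09, 0.527, 0.018]
contact_force: [6.6, -5.1, 2.0]
opening: -0.0003
grip_force: 3.2
[  1.74842423 -99.27020889  -1.2332594 ] [ 6.56464349 -5.05061858  1.99401096]
```

View pics/w3.png

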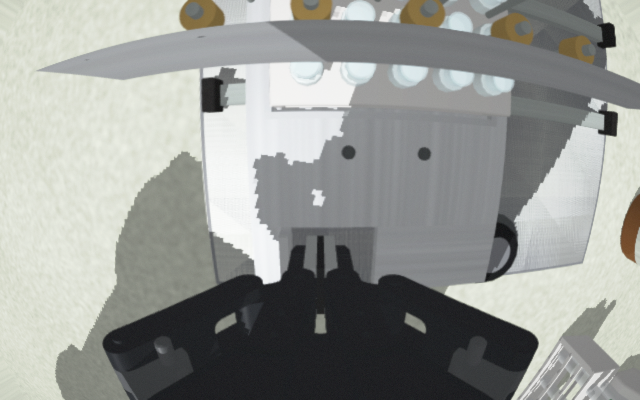

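The finger is against the left face of the notch and the tray is seated. The plate's rear edge still half covers the button at (505,250). About 12 mm remain.

```bash
python3 -m crank '[[0,-3,0,0,0,0,-1],[0,-4,0,0,0,0,-1],[0,-4,0,0,0,0,-1],[0,-2,0,0,0,0,-1],[0,-1,0,0,0,0,-1],[0,-1,0,0,0,0,-1],[0,-1,0,0,0,0,-1],[0,0,0,0,0,0,-1],[0,0,0,0,0,0,-1],[0,0,0,0,0,0,-1]]'
python3 - <<'E'
from h import *
import cv2
o=ctrl.get_obs();R=Ro.from_rotvec(o['tool_rot']).as_matrix()
print(R.T@(o['tool_pos']-[.5294,-.149,.036])*1000,o['contact_force'])
a=get_image('wrist')[:,:,::-1]
cv2.imwrite('pics/w4.png',a)
E
```

```text
t: 6.92
tool_pos: [0.4915, -0.0414, 0.0351]
tool_rot: [3.087, 0.527, 0.013]
contact_force: [6.2, -11.5, 1.2]
opening: -0.0002
grip_force: 6.8
[-1.34791608e-03 -1.14030474e+02 -2.70920232e-01] [  6.21256764 -11.53523342   1.17806927]
```

View pics/w4.png

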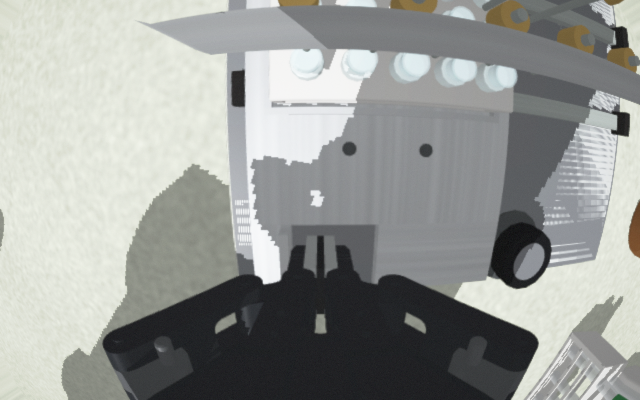

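The button now stands fully up at (525,255), behind the plate, and the push force rose to about 12 N, so the carriage is on the end stop. I'll ease off the face and lift away.

```bash
python3 -m crank '[[0,3,0,0,0,0,-1],[0,3,0,0,0,0,-1],[0,0,-5,0,0,0,-1],[0,0,-15,0,0,0,-1],[0,0,-20,0,0,0,-1],[-10,0,-20,0,0,0,-1],[-20,0,-20,0,0,0,-1],[-20,0,-15,0,0,0,-1],[-15,0,0,0,0,0,-1],[0,0,0,0,0,0,-1]]'
python3 - <<'E'
from h import *
import cv2
o=ctrl.get_obs();print(o['contact_force'],o['tool_pos'])
cv2.imwrite('pics/w5.png',get_image('wrist')[:,:,::-1])
E
```

```text
t: 7.8
tool_pos: [0.4269, -0.0652, 0.1281]
tool_rot: [3.097, 0.527, 0.001]
contact_force: [-1.1, 0.0, 0.0]
opening: 0.0002
grip_force: 0.0
[-1.10966469  0.00612929  0.00948736] [ 0.42694584 -0.06516314  0.12808276]
```

View pics/w5.png

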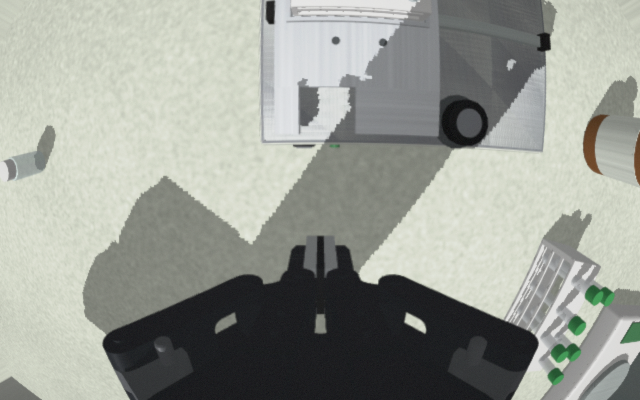

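The hand is clear with no contact force. The button stands up at (463,122) right behind the plate's rear edge, and the bystanders are in place, so I'm handing in.

```bash
python3 -c "from station import ctrl;print(ctrl.finish_job())"
```

```text
the job is handed in; nothing more can be done
None
```

The carriage is at the end stop under the needle head, the lock button has sprung up behind it, the hand is clear, and the job is handed in; no verdict was returned.

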